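Find the fuller screw tin, put the other away

ROBOT

A 7-joint arm with a two-finger parallel gripper is mounted at the origin on the work surface. World frame = base frame: x ahead of the robot, y to its left, z up, the work surface at z = 0. Lengths are in m, angles in degrees, forces in N, time in s.
With the tool pointing down it reaches from about 0.425 to 0.875 m from the base axis. Payload 4.7 kg.
Tool frame: the origin (TCP) lies midway between the tips of the shut fingers; the grasp point (between the pads) lies 19 mm behind it; z points along the fingers, y is the line along which they close (so a half turn about z gives the same grasp; the last joint's range is limited). The gripper opens to 85 mm and grips with 20 to 120 N. Pads are 22 mm wide; open, the fingers measure 114 mm over their backs; the gripper's body (76 mm by 85 mm) begins 54 mm behind the grasp point. The pads swing forward as they close: fully open they stand 13 mm farther back than shut.
Start: joints at [-71.786, 18.392, -4.016, 83.108, 1.295, 78.541, -3.26], TCP at [0.194, 0.62, 0.231] pointing down, gripper open.
Joint ranges: [-163.93, 163.93], [-17.29, 119.83], [-79.2, 71.16], [3.27, 140.29], [-89.18, 269.18], [5.43, 117.66], [-154.24, 154.24]. Speed limits (degrees/s): [147.25, 147.25, 180, 180, 180, 180, 180].

INTERFACE

Orientations are given as [roll, pitch, yaw] about the fixed x, y, z axes, in that order (R = Rz(yaw) Ry(pitch) Rx(roll)).
In Python, from plant import arm gives the robot as it stands.
- The arm moves only by the tool play_rows, never from a script. Its argument "motion" is a list of rows, each a list of 7 numbers: the shift along the world's x, y, z in m, then the turn, a rotation vector about the world's x, y, z in degrees, then the opening, from 0 (shut) to 1 (fully open). In form: [[x, y, z, ax, ay, az, jaw], ...]. A call has 1 to 12 rows; each row is the pose to reach, as a shift and turn from the pose commanded when the call began; what a row does not reach only later rows make up. A row lasts 1/8 s, in which the tool goes at most 62.5 mm and 10.7 degrees, less where a joint would pass 70% of its speed; a pose out of reach is approached as far as the arm can. A call with a gripper value outside its range is refused whole. The fingers move at their own pace and stop on an object; the grip force is fixed at half the most. Time passes only in rows, so rows that repeat a pose let the fingers close. It gives the time, the measured TCP pose, the force, the opening and the grip force at its end, in the units of the state.
- arm.observe(): the state, without advancing time (a new reading comes with each control period).
- arm.capture(name): name is "scene" or "top" or "wrist"; returns (picture, depth): 480x640x3 uint8, red, green, blue; 480x640 float32, m along the optical axis (not along the pixel's ray), 0 where there is no reading.
- arm.get_calibration(name): a dict with "intrinsics" (3x3 intrinsics, pixels), "xyz" and "orientation" of the camera in the world; the wrist camera has in their place "tool_from_camera" (4x4, takes a point from camera to tool coordinates, whose origin is the TCP and whose axes are the flange's). Camera axes: x right, y down, z forward; pixel columns grow to the right and rows downward; lengths in m; the calibration is good to about 2 mm. A picture is of the moment at which its call begins: read the wrist's pose just before it. get_calibration takes no time and is no camera call.
- arm.close_job(): hands the job in; it is judged then, once.
Trained networks look in the newest picture that a camera, given by its name, has taken for a name from the list of things; names that differ only in an ending like _2 or _b are one class to them, and where a whole thing is asked for, a point or a joint stands for the part that bears it (a point fixed in the world has none). Each returns a list of dicts, best first, with "confidence" (0 to 1); they miss things now and then, are a little off and sometimes report something else, mostly with a low value. They report only what shows in the picture. A call takes as long as a camera call.
- arm.spot_in(target, camera): "rect" ([left, top, width, height] in pixels, round what is visible of it).
- arm.tip_of(target, camera): "pixel" ([column, row] in pixels: a listed point, or the origin of a listed thing).
The state is a dict: "time": time; "qpos": joint angles; "qd": joint speeds; "joint_efforts": joint torques, N m; "tcp_pos": TCP position; "orientation": TCP orientation; "wrist_force": force on the tool from outside, world axes, zero at the start; "moment": the same for the moment, N m; "width": finger opening in m; "finger_force": force on a finger pad.
Only numpy, scipy, OpenCV 4.12 (cv2) and the standard library are available. Lean on these libraries where they do the work, as an engineer would, in place of code of your own. Each camera call takes 0.05 s, during which the arm holds its last target. There are 200 camera calls.

TASK

Two identical tall closed steel tins of screws stand on the bench, and one is heavier because it is fuller: lift them in turn to feel which. Stand the lighter one upright in the only empty cell of the plywood crate, let go of it, and finish while holding the heavier one in the gripper, upright and still, its underside about 10 cm above the bench over the middle of the shallow wooden screw tray, and keep holding it. Do not drop or tip over either tin, and leave the other things where they are.

Things in the scene. Friction and masses are not known exactly. Their poses are not given: they have to be found in the camera images.
- tin_a: a closed plain steel tin of screws with a cardboard band, a cylinder 56 mm in diameter and 110 mm tall, much taller than the other cans, exactly like its twin. Either may be the heavier: both weigh 0.24 to 0.80 kg and they differ by at least 0.15 kg. Rigid: it may be gripped firmly. Stands loose on the bench at the start. Origin: centre of its underside; z points up through its lid
- tin_b: a closed plain steel tin of screws with a cardboard band, a cylinder 56 mm in diameter and 110 mm tall, much taller than the other cans, exactly like its twin. Either may be the heavier: both weigh 0.24 to 0.80 kg and they differ by at least 0.15 kg. Rigid: it may be gripped firmly. Stands loose on the bench at the start. Origin: centre of its underside; z points up through its lid
- crate: square plywood crate fixed to the bench, 172 x 172 mm outside, 55 mm high, walls and floor 6 mm thick, divided by one wall each way into four square cells of 77 mm inside; all walls are 55 mm high; three cells hold low jars and cans, none taller than the crate by more than 2 mm; it may be turned to any yaw. Origin: centre of its underside
- crate_empty (a point): middle of the floor of the empty cell of the crate, 6 mm above the bench; its axes are the crate's, along the cell's walls. A tin of 56 mm has about 10 mm of room on every side
- tray: shallow open wooden tray fixed to the bench, 90 x 180 mm (x, y) and 22 mm high, walls 6 mm, a few brass screws in it. Origin: centre of its underside
- tray_mid (a point): middle of the tray's inner floor, 6 mm above the bench
- jar_glass: low glass jar with a steel lid, 54 mm in diameter, 50 mm tall, loose in its cell of the crate (bystander). Origin: centre of its underside
- wax_can: low can, 58 mm in diameter, 42 mm tall, loose in its cell of the crate (bystander). Origin: centre of its underside
- jar_grey: low grey plastic jar with a black lid, 52 mm in diameter, 48 mm tall, loose in its cell of the crate (bystander). Origin: centre of its underside
- offcut: loose wood offcut, 100 x 40 x 28 mm (x, y, z), lying on the bench between the two tins (bystander). Origin: centre of its underside
- glue: white glue bottle, 64 mm in diameter, 170 mm tall, standing loose at the back (bystander). Origin: centre of its underside
- hammer: hammer lying on the bench, far right (bystander)
- brush: bench brush lying on the bench, far left (bystander)

How it is judged:
By the outcome, as a careful person would: the job done as asked, in the order asked, and still so for the second after the job is handed in, while the arm keeps its last pose, push and grip.
It also fails if it takes over 72 s, if anything falls off the work surface, if the arm or the gripper's body presses on something with over 40 N, if the wrist force passes 120 N, or if a joint passes its speed limit or range.

## Working session

There is one attempt and no reset: what is moved stays moved. The work goes in short steps, Python scripts to look and compute and a tool call to move; the robot and the scene stay as the last step left them, time stands still between calls to the robot, and variables do not carry over. Pictures are saved under pics/ and viewed, at most 10 in all, crops included, and the job is handed in when it is done.

Besides the shell and the picture viewer there is one more tool, called after "Emit:" as name(argument=value, ...), one argument or row to a line, values as JSON. play_rows: Moves the arm, as the interface text tells. Its arguments: {"type":"object","properties":{"motion":{"type":"array","items":{"type":"array","items":{"type":"number"}}}},"required":["motion"]}

```bash
mkdir -p pics; cat > h.py <<'E'
import numpy as np, cv2
from scipy.spatial.transform import Rotation as R
from plant import arm
def cam(n):
    c=arm.get_calibration(n); K=np.array(c["intrinsics"])
    if "xyz" in c: return K,R.from_euler('xyz',c["orientation"],degrees=True).as_matrix(),np.array(c["xyz"])
    s=arm.observe(); T=np.array(c["tool_from_camera"]); Rt=R.from_euler('xyz',s["orientation"],degrees=True).as_matrix()
    return K,Rt@T[:3,:3],Rt@T[:3,3]+np.array(s["tcp_pos"])
def cloud(n,d):
    K,Rm,t=cam(n); v,u=np.mgrid[:480,:640]
    P=np.stack([(u-K[0,2])/K[0,0]*d,(v-K[1,2])/K[1,1]*d,d],-1)@Rm.T+t
    P[d<=0]=np.nan; return P
def ray(n,px,z):
    K,Rm,t=cam(n); r=Rm@np.array([(px[0]-K[0,2])/K[0,0],(px[1]-K[1,2])/K[1,1],1]); return t+r*(z-t[2])/r[2]
E
python3 - <<'E'
from h import *
for n in("scene","top"):
    im,d=arm.capture(n); cv2.imwrite(f"pics/{n}.png",im[:,:,::-1]); np.save(f"{n}.npy",d)
    P=cloud(n,d); np.save(f"P_{n}.npy",P)
    print(n,cam(n)[2])
    for t in("tin_a","crate","crate_empty","tray","tray_mid","offcut","glue","jar_glass","wax_can","jar_grey"):
        for r in arm.spot_in(t,n)[:3] if t not in("crate_empty","tray_mid") else []: print(t,"rect",np.round(r["rect"]),round(r["confidence"],2))
        for r in arm.tip_of(t,n)[:3]: print(t,"tip",np.round(r["pixel"]),round(r["confidence"],2),np.round(ray(n,r["pixel"],.006 if '_' in t and t[-3:] in('mid','pty') else 0),3))
print(arm.observe())
E
```

```text
scene [1.23253783 0.0694174  1.01070617]
tin_a rect [263. 177.  31.  47.] 0.8
tin_a rect [176. 167.  34.  51.] 0.65
tin_a tip [196. 202.] 0.82 [ 0.5   -0.317  0.   ]
tin_a tip [276. 214.] 0.75 [ 0.517 -0.116  0.   ]
crate rect [397. 190. 100.  88.] 0.82
crate tip [442. 238.] 0.86 [0.551 0.284 0.   ]
crate_empty tip [453. 219.] 0.67 [0.501 0.309 0.006]
tray rect [222. 249.  88.  48.] 0.72
tray rect [396. 191. 100.  89.] 0.17
tray tip [265. 276.] 0.55 [ 0.691 -0.115  0.   ]
tray tip [430. 256.] 0.21 [0.604 0.253 0.   ]
tray_mid tip [268. 275.] 0.66 [ 0.69  -0.108  0.006]
offcut rect [220. 196.  23.  41.] 0.74
offcut tip [231. 219.] 0.78 [ 0.542 -0.222  0.   ]
offcut tip [443. 238.] 0.6 [0.552 0.285 0.   ]
glue rect [363. 262.  36.  58.] 0.8
glue tip [382. 308.] 0.82 [0.746 0.148 0.   ]
jar_glass rect [419. 236.  26.  25.] 0.87
jar_glass tip [428. 256.] 0.77 [0.606 0.25  0.   ]
wax_can rect [407. 206.  24.  26.] 0.8
wax_can rect [223. 249.  86.  51.] 0.46
wax_can tip [417. 226.] 0.67 [0.523 0.224 0.   ]
wax_can tip [268. 274.] 0.47 [ 0.685 -0.11   0.   ]
jar_grey rect [450. 229.  31.  2
[... 1178 characters left out ...]

{'time': 1.9, 'qpos': array([-71.78575751,  18.39360307,  -4.01576143,  83.10727191,
         1.2943661 ,  78.53956042,  -3.25965133]), 'qd': array([-0.0440677 ,  0.00165776,  0.05667947, -0.01683675,  0.01286158,
        0.09114188,  0.11584501]), 'joint_efforts': array([-3.82067392e-04, -4.93386769e+01, -3.81570552e-01, -3.14569151e+01,
        1.32947671e-02,  1.42635054e-03,  7.47745588e-06]), 'tcp_pos': array([0.19448134, 0.62025473, 0.23133188]), 'orientation': array([1.79995342e+02, 2.10217094e-03, 1.62594449e+02]), 'wrist_force': array([-0.85824983, -0.23579288, -0.03396126]), 'moment': array([ 0.01798939,  0.00994785, -0.00575748]), 'finger_force': 0.0, 'width': 0.0853031576438566}
```

View pics/top.png

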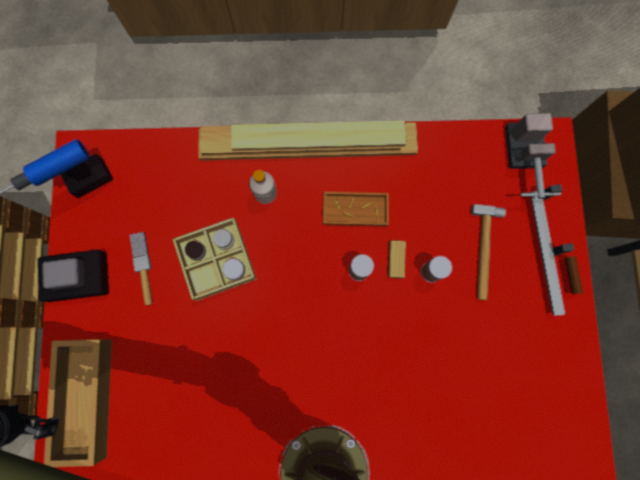

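View pics/scene.png

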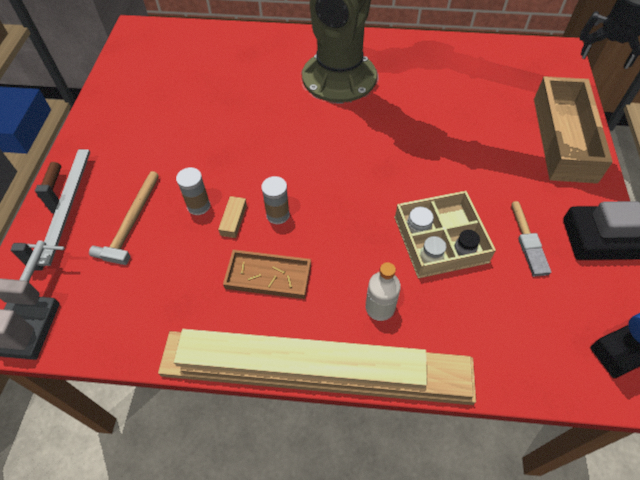

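The top view shows tins at about (361,267) and (438,269), the offcut between them at (397,260), the tray at (356,208), and the crate's empty cell at (205,277). The scene view agrees. Next I refine these with depth.

```bash
python3 - <<'E'
import numpy as np,cv2
from h import cam
for n in("top","scene"):
    P=np.load(f"P_{n}.npy"); z=P[...,2]
    print(n,"bench z",np.nanmedian(z[(abs(P[...,0]-.5)<.2)&(abs(P[...,1])<.08)]))
    for c in((.512,-.113),(.51,-.31)):
        m=(np.hypot(P[...,0]-c[0],P[...,1]-c[1])<.06)&(z>.1)&(z<.125)
        pts=P[m]; print("lid",m.sum(),pts.mean(0).round(4),np.ptp(pts,axis=0).round(3),cv2.minEnclosingCircle(pts[:,:2].astype(np.float32)))
    for nm,c,r,lo,hi in(("crate",(.553,.28),.15,.04,.065),("tray",(.692,-.11),.12,.012,.035),("offcut",(.541,-.217),.045,.02,.035)):
        m=(np.hypot(P[...,0]-c[0],P[...,1]-c[1])<r)&(z>lo)&(z<hi)
        print(nm,m.sum(),cv2.minAreaRect(P[m][:,:2].astype(np.float32)))
    m=(np.hypot(P[...,0]-.51,P[...,1]-.312)<.02); print("cell floor",m.sum(),np.nanmedian(z[m]))
    m=(np.hypot(P[...,0]-.744,P[...,1]-.146)<.06)&(z>.05); print("glue",P[m].mean(0),P[m].max(0))
E
```

```text
top bench z 0.00021285563289241693
lid 394 [ 0.5143 -0.1118  0.1103] [0.054 0.054 0.017] ((0.5146739482879639, -0.11171107739210129), 0.028578374534845352)
lid 402 [ 0.5045 -0.309   0.1102] [0.057 0.056 0.016] ((0.5052361488342285, -0.30914613604545593), 0.029097486287355423)
crate 1891 ((0.5535165071487427, 0.27880507707595825), (0.1732635349035263, 0.17303037643432617), 18.400075912475586)
tray 563 ((0.6858335733413696, -0.10932823270559311), (0.179087296128273, 0.09213807433843613), 86.95828247070312)
offcut 466 ((0.5411803126335144, -0.21565251052379608), (0.0407763347029686, 0.08722732216119766), 84.65786743164062)
cell floor 170 0.006086881520845133
glue [0.73088837 0.13841181 0.11917359] [0.76970392 0.17441137 0.17628071]
scene bench z -0.0017114395588573306
lid 435 [ 0.5211 -0.1125  0.108 ] [0.058 0.055 0.014] ((0.5184760689735413, -0.11279832571744919), 0.029529115185141563)
lid 426 [ 0.5119 -0.3095  0.1082] [0.059 0.056 0.014] ((0.5084066987037659, -0.31007152795791626), 0.030953451991081238)
crate 2746 ((0.5572271347045898, 0.27726927399635315), (0.17467467486858368, 0.17403274774551392), 18.435834884643555)
tray 879 ((0.6893684267997742, -0.11013384163379669), (0.18096555769443512, 0.09543116390705109), 86.70500946044922)
offcut 514 ((0.5414802432060242, -0.21650531888008118), (0.04162869602441788, 0.08876088261604309), 85.47926330566406)
cell floor 123 0.00417021943355933
glue [0.75938144 0.13964079 0.11381602] [0.7785692  0.17351421 0.17182712]
```

Emit:
play_rows(
  motion=[
    [0.03, -0.04, 0, 0, 0, -6, 1],
    [0.07, -0.09, 0, 0, 0, -14, 1],
    [0.11, -0.14, 0, 0, 0, -22, 1],
    [0.15, -0.19, 0, 0, 0, -30, 1],
    [0.19, -0.24, 0, 0, 0, -38, 1],
    [0.23, -0.29, 0, 0, 0, -46, 1],
    [0.26, -0.34, 0, 0, 0, -54, 1],
    [0.28, -0.4, 0, 0, 0, -62, 1],
    [0.29, -0.46, 0, 0, 0, -70, 1],
    [0.3, -0.52, 0, 0, 0, -72.6, 1],
    [0.305, -0.57, 0, 0, 0, -72.6, 1],
    [0.305, -0.61, 0, 0, 0, -72.6, 1],
  ],
)

```text
time: 3.4
tcp_pos: [0.4996, 0.0076, 0.2317]
orientation: [179.9, -0.0, 89.9]
wrist_force: [-0.0, 1.2, 0.2]
width: 0.0853
finger_force: 0.0
```

```bash
python3 - <<'E'
from h import *
s=arm.observe(); print(s["tcp_pos"],s["orientation"],s["wrist_force"],s["qpos"].round(0))
n="wrist"; K=cam(n); im,d=arm.capture(n); cv2.imwrite("pics/w1.png",im[:,:,::-1]); P=cloud(n,d)
z=P[...,2]
m=(z>.1)&(z<.125); 
k,l,st,c=cv2.connectedComponentsWithStats(m.astype(np.uint8))
for i in range(1,k):
    if st[i,4]>300: print(st[i],P[l==i].mean(0).round(4),cv2.minEnclosingCircle(P[l==i][:,:2].astype(np.float32)))
E
```

```text
[0.49959551 0.00758127 0.23168649] [ 1.79947275e+02 -4.43280997e-03  8.98642205e+01] [-0.02782431  1.20914597  0.17631216] [-35.  -1.  31. 105.   1.  76.  -4.]
[ 306  343   78   75 4522] [ 0.5163 -0.1144  0.1098] ((0.5165113210678101, -0.11763352900743484), 0.028848562389612198)
```

View pics/w1.png

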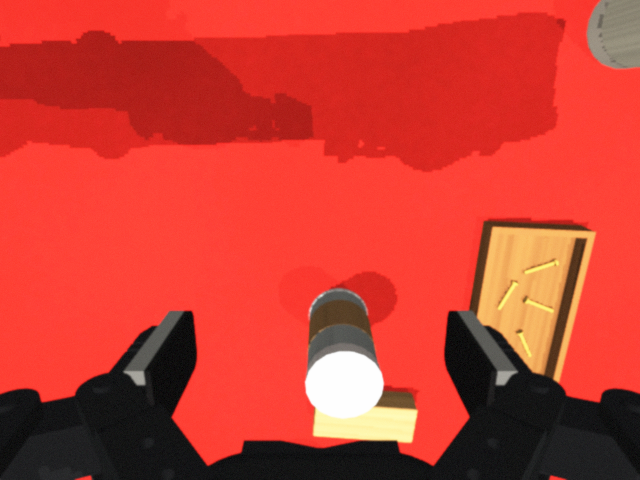

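The wrist view shows the first tin's lid at (344,380), between the fingers and close to the depth estimate. Now I grasp and lift it.

Emit:
play_rows(
  motion=[
    [0.006, -0.04, 0, 0, 0, 0, 1],
    [0.012, -0.09, 0, 0, 0, 0, 1],
    [0.017, -0.124, -0.01, 0, 0, 0, 1],
    [0.017, -0.124, -0.04, 0, 0, 0, 1],
    [0.017, -0.124, -0.08, 0, 0, 0, 1],
    [0.017, -0.124, -0.12, 0, 0, 0, 1],
    [0.017, -0.124, -0.15, 0, 0, 0, 1],
    [0.017, -0.124, -0.168, 0, 0, 0, 1],
    [0.017, -0.124, -0.168, 0, 0, 0, 1],
    [0.017, -0.124, -0.168, 0, 0, 0, 0],
    [0.017, -0.124, -0.168, 0, 0, 0, 0],
    [0.017, -0.124, -0.168, 0, 0, 0, 0],
  ],
)

```text
time: 4.95
tcp_pos: [0.5175, -0.1139, 0.065]
orientation: [179.9, -0.0, 90.0]
wrist_force: [-1.1, 0.3, 5.8]
width: 0.0548
finger_force: 62.6
```

Emit:
play_rows(
  motion=[
    [0, 0, 0, 0, 0, 0, 0],
    [0, 0, 0, 0, 0, 0, 0],
    [0, 0, 0, 0, 0, 0, 0],
  ],
)

```text
time: 5.32
tcp_pos: [0.5175, -0.1139, 0.065]
orientation: [179.9, -0.0, 90.0]
wrist_force: [-2.1, 0.7, 6.3]
width: 0.055
finger_force: 62.6
```

Emit:
play_rows(
  motion=[
    [0, 0, 0.01, 0, 0, 0, 0],
    [0, 0, 0.025, 0, 0, 0, 0],
    [0, 0, 0.04, 0, 0, 0, 0],
    [0, 0, 0.04, 0, 0, 0, 0],
    [0, 0, 0.04, 0, 0, 0, 0],
    [0, 0, 0.04, 0, 0, 0, 0],
    [0, 0, 0.04, 0, 0, 0, 0],
  ],
)

```text
time: 6.2
tcp_pos: [0.5161, -0.1137, 0.1029]
orientation: [-179.9, 0.0, 90.0]
wrist_force: [-0.5, 0.3, -2.7]
width: 0.0552
finger_force: 63.9
```

```bash
cat > w.py <<'E'
from h import *
F=[];E=[]
for i in range(12):
    s=arm.observe(); F.append(s["wrist_force"]);E.append(s["joint_efforts"]); arm.capture("wrist")
print(np.mean(F,0),np.std(F,0),np.mean(E,0).round(2),s["tcp_pos"],s["width"],s["time"])
E
python3 w.py
```

```text
[-0.21976222 -0.03723858 -3.00392399] [0.63809943 0.28911744 0.47153818] [-0.000e+00 -3.256e+01  3.890e+00 -2.928e+01  1.000e-02  1.000e-02
  0.000e+00] [ 0.51647676 -0.11374707  0.10336039] 0.05495276365631438 6.75
```

The first tin weighs about 3.0 N (0.31 kg). I'll set it down and weigh the other one too.

Emit:
play_rows(
  motion=[
    [0, 0, -0.01, 0, 0, 0, 0],
    [0, 0, -0.022, 0, 0, 0, 0],
    [0, 0, -0.032, 0, 0, 0, 0],
    [0, 0, -0.037, 0, 0, 0, 0],
    [0, 0, -0.039, 0, 0, 0, 0],
    [0, 0, -0.039, 0, 0, 0, 0],
    [0, 0, -0.039, 0, 0, 0, 0],
    [0, 0, -0.039, 0, 0, 0, 0.4],
    [0, 0, -0.039, 0, 0, 0, 1],
    [0, 0, -0.039, 0, 0, 0, 1],
    [0, 0, -0.039, 0, 0, 0, 1],
    [0, 0, -0.039, 0, 0, 0, 1],
  ],
)

```text
time: 8.3
tcp_pos: [0.5166, -0.1137, 0.0644]
orientation: [180.0, 0.0, 90.0]
wrist_force: [0.7, 0.1, 0.4]
width: 0.0852
finger_force: 0.0
```

Emit:
play_rows(
  motion=[
    [0, 0, 0.03, 0, 0, 0, 1],
    [0, 0, 0.08, 0, 0, 0, 1],
    [0, -0.01, 0.13, 0, 0, 0, 1],
    [-0.002, -0.04, 0.14, 0, 0, 0, 1],
    [-0.004, -0.08, 0.14, 0, 0, 0, 1],
    [-0.006, -0.12, 0.14, 0, 0, 0, 1],
    [-0.009, -0.16, 0.14, 0, 0, 0, 1],
    [-0.009, -0.17, 0.14, 0, 0, 0, 1],
    [-0.009, -0.17, 0.14, 0, 0, 0, 1],
  ],
)

```text
time: 9.43
tcp_pos: [0.5073, -0.2839, 0.2041]
orientation: [-180.0, -0.0, 89.9]
wrist_force: [0.8, 0.1, -0.1]
width: 0.085
finger_force: 0.0
```

```bash
cat > lid.py <<'E'
from h import *
import sys
n="wrist"; s=arm.observe(); K,Rm,t=cam(n); im,d=arm.capture(n); cv2.imwrite(f"pics/{sys.argv[1]}.png",im[:,:,::-1]); P=cloud(n,d)
z=P[...,2]; m=(z>.1)&(z<.125)
k,l,st,c=cv2.connectedComponentsWithStats(m.astype(np.uint8))
print(s["tcp_pos"],s["wrist_force"])
for i in range(1,k):
    if st[i,4]>300: print(st[i],P[l==i].mean(0).round(4),cv2.minEnclosingCircle(P[l==i][:,:2].astype(np.float32)))
E
python3 lid.py w2
```

```text
[ 0.50734707 -0.28388535  0.20411888] [ 0.81527707  0.13329096 -0.09351258]
[ 274  232   94   91 6666] [ 0.5086 -0.3062  0.1095] ((0.5083387494087219, -0.3082345128059387), 0.028759321197867393)
```

Emit:
play_rows(
  motion=[
    [0.001, -0.024, 0, 0, 0, 0, 1],
    [0.001, -0.024, -0.03, 0, 0, 0, 1],
    [0.001, -0.024, -0.07, 0, 0, 0, 1],
    [0.001, -0.024, -0.11, 0, 0, 0, 1],
    [0.001, -0.024, -0.135, 0, 0, 0, 1],
    [0.001, -0.024, -0.14, 0, 0, 0, 1],
    [0.001, -0.024, -0.14, 0, 0, 0, 0],
    [0.001, -0.024, -0.14, 0, 0, 0, 0],
    [0.001, -0.024, -0.14, 0, 0, 0, 0],
    [0.001, -0.024, -0.14, 0, 0, 0, 0],
    [0.001, -0.024, -0.14, 0, 0, 0, 0],
    [0.001, -0.024, -0.14, 0, 0, 0, 0],
  ],
)

```text
time: 10.98
tcp_pos: [0.509, -0.308, 0.066]
orientation: [179.9, -0.0, 90.0]
wrist_force: [-2.7, 0.9, 5.8]
width: 0.055
finger_force: 62.9
```

Emit:
play_rows(
  motion=[
    [0, 0, 0.01, 0, 0, 0, 0],
    [0, 0, 0.025, 0, 0, 0, 0],
    [0, 0, 0.04, 0, 0, 0, 0],
    [0, 0, 0.04, 0, 0, 0, 0],
    [0, 0, 0.04, 0, 0, 0, 0],
    [0, 0, 0.04, 0, 0, 0, 0],
    [0, 0, 0.04, 0, 0, 0, 0],
  ],
)

```text
time: 11.85
tcp_pos: [0.5081, -0.3076, 0.1038]
orientation: [-179.9, -0.0, 90.0]
wrist_force: [-1.1, 0.6, -6.3]
width: 0.0551
finger_force: 64.6
```

```bash
python3 w.py
```

```text
[-0.12048751  0.20805046 -6.34182387] [0.54237636 0.57001594 0.59162954] [-0.000e+00 -4.143e+01  9.120e+00 -3.053e+01  3.000e-02  0.000e+00
  0.000e+00] [ 0.50849207 -0.3077338   0.10436142] 0.05492187221158889 12.4
```

Tin 2 weighs about 6.3 N, so it is the heavier. I set it down and go back to tin 1.

Emit:
play_rows(
  motion=[
    [0, 0, -0.01, 0, 0, 0, 0],
    [0, 0, -0.022, 0, 0, 0, 0],
    [0, 0, -0.032, 0, 0, 0, 0],
    [0, 0, -0.037, 0, 0, 0, 0],
    [0, 0, -0.039, 0, 0, 0, 0],
    [0, 0, -0.039, 0, 0, 0, 0],
    [0, 0, -0.039, 0, 0, 0, 0],
    [0, 0, -0.039, 0, 0, 0, 0.4],
    [0, 0, -0.039, 0, 0, 0, 1],
    [0, 0, -0.039, 0, 0, 0, 1],
    [0, 0, -0.039, 0, 0, 0, 1],
    [0, 0, -0.039, 0, 0, 0, 1],
  ],
)

```text
time: 13.95
tcp_pos: [0.5088, -0.3079, 0.0655]
orientation: [180.0, 0.0, 90.0]
wrist_force: [-0.1, 0.1, -0.2]
width: 0.0852
finger_force: 0.0
```

Emit:
play_rows(
  motion=[
    [0, 0, 0.03, 0, 0, 0, 1],
    [0, 0, 0.08, 0, 0, 0, 1],
    [0, 0.01, 0.13, 0, 0, 0, 1],
    [0.002, 0.05, 0.13, 0, 0, 0, 1],
    [0.004, 0.1, 0.13, 0, 0, 0, 1],
    [0.006, 0.15, 0.13, 0, 0, 0, 1],
    [0.008, 0.185, 0.13, 0, 0, 0, 1],
    [0.008, 0.194, 0.12, 0, 0, 0, 1],
    [0.008, 0.194, 0.08, 0, 0, 0, 1],
    [0.008, 0.194, 0.04, 0, 0, 0, 1],
    [0.008, 0.194, 0.01, 0, 0, 0, 1],
    [0.008, 0.194, 0, 0, 0, 0, 1],
  ],
)

```text
time: 15.45
tcp_pos: [0.5147, -0.1152, 0.0633]
orientation: [-179.8, 0.1, 89.9]
wrist_force: [0.7, 0.1, -0.8]
width: 0.0854
finger_force: 0.0
```

Emit:
play_rows(
  motion=[
    [0, 0, 0, 0, 0, 0, 1],
    [0, 0, 0, 0, 0, 0, 0],
    [0, 0, 0, 0, 0, 0, 0],
    [0, 0, 0, 0, 0, 0, 0],
    [0, 0, 0, 0, 0, 0, 0],
    [0, 0, 0, 0, 0, 0, 0],
    [0, 0, 0.02, 0, 0, 0, 0],
    [0, 0, 0.05, 0, 0, 0, 0],
    [0, 0, 0.09, 0, 0, 0, 0],
    [0, 0, 0.12, 0, 0, 0, 0],
    [0, 0, 0.13, 0, 0, 0, 0],
    [0, 0, 0.13, 0, 0, 0, 0],
  ],
)

```text
time: 16.95
tcp_pos: [0.5164, -0.1136, 0.1952]
orientation: [180.0, -0.0, 90.0]
wrist_force: [-0.3, -0.2, -4.0]
width: 0.0551
finger_force: 64.0
```

Emit:
play_rows(
  motion=[
    [0, 0.02, 0, 0, 0, 0, 0],
    [0, 0.05, 0, 0, 0, 0, 0],
    [-0.002, 0.09, 0, 0, 0, 0, 0],
    [-0.004, 0.13, 0, 0, 0, 0, 0],
    [-0.006, 0.17, 0, 0, 0, 0, 0],
    [-0.008, 0.21, 0, 0, 0, 0, 0],
    [-0.01, 0.25, 0, 0, 0, 0, 0],
    [-0.011, 0.29, 0, 0, 0, 0, 0],
    [-0.012, 0.33, 0, 0, 0, 0, 0],
    [-0.013, 0.37, 0, 0, 0, 0, 0],
    [-0.013, 0.4, 0, 0, 0, 0, 0],
    [-0.013, 0.418, 0, 0, 0, 0, 0],
  ],
)

```text
time: 18.45
tcp_pos: [0.5021, 0.3056, 0.193]
orientation: [-179.8, 0.1, 90.1]
wrist_force: [0.7, -0.5, -2.9]
width: 0.055
finger_force: 64.0
```

Emit:
play_rows(
  motion=[
    [0, 0, 0, 0, 0, 0, 0],
    [0, 0, -0.02, 0, 0, 0, 0],
    [0, 0, -0.04, 0, 0, 0, 0],
    [0, 0, -0.05, 0, 0, 0, 0],
    [0, 0, -0.05, 0, 0, 0, 0],
    [0, 0, -0.05, 0, 0, 0, 0],
  ],
)

```text
time: 19.2
tcp_pos: [0.5041, 0.3041, 0.1462]
orientation: [179.9, -0.0, 90.0]
wrist_force: [0.4, 0.2, -3.6]
width: 0.0548
finger_force: 64.0
```

```bash
python3 - <<'E'
from h import *
s=arm.observe(); print(s["tcp_pos"],s["orientation"],s["wrist_force"])
o=[]
for n in("wrist","scene","top"):
    K,Rm,t=cam(n); im,d=arm.capture(n); P=cloud(n,d); z=P[...,2]
    m=(np.hypot(P[...,0]-.5555,P[...,1]-.278)<.14)&(z>.045)&(z<.062)
    print(n,m.sum(),cv2.minAreaRect(P[m][:,:2].astype(np.float32)))
    # predicted crate outline overlay
    for cx,cy,h in((.5554,.278,.086),(.503,.3043,.0385)):
        c=np.array([[-h,-h],[h,-h],[h,h],[-h,h]]);a=np.deg2rad(18.4);c=c@np.array([[np.cos(a),np.sin(a)],[-np.sin(a),np.cos(a)]])+[cx,cy]
        q=(np.c_[c,np.full(4,.055)]-t)@Rm; q=q@K.T; q=(q[:,:2]/q[:,2:]).astype(np.int32)
        im=cv2.polylines(im.copy(),[q],True,(0,0,255),1)
    if n=="wrist": o.append(im)
    if n=="scene": cv2.imwrite("pics/s3.png",cv2.resize(im[120:320,330:560],None,fx=3,fy=3)[:,:,::-1])
cv2.imwrite("pics/w3.png",o[0][:,:,::-1])
E
```

```text
[0.50414944 0.30405707 0.14624769] [ 1.79927394e+02 -3.85367138e-02  8.99602277e+01] [ 0.39211381  0.23409645 -3.62573625]
wrist 23373 ((0.5555800795555115, 0.2798900306224823), (0.17225153744220734, 0.17202116549015045), 18.51854705810547)
scene 2002 ((0.5572381019592285, 0.27753764390945435), (0.17447280883789062, 0.17349466681480408), 18.500797271728516)
top 1309 ((0.5543844699859619, 0.27629727125167847), (0.173071026802063, 0.16778750717639923), 18.49974250793457)
```

View pics/w3.png

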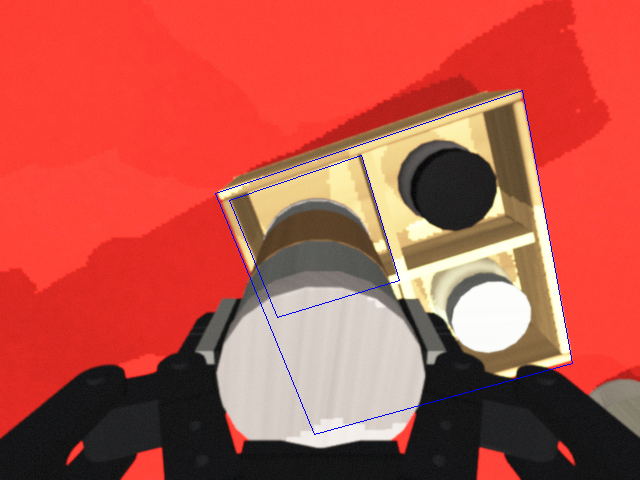

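View pics/s3.png

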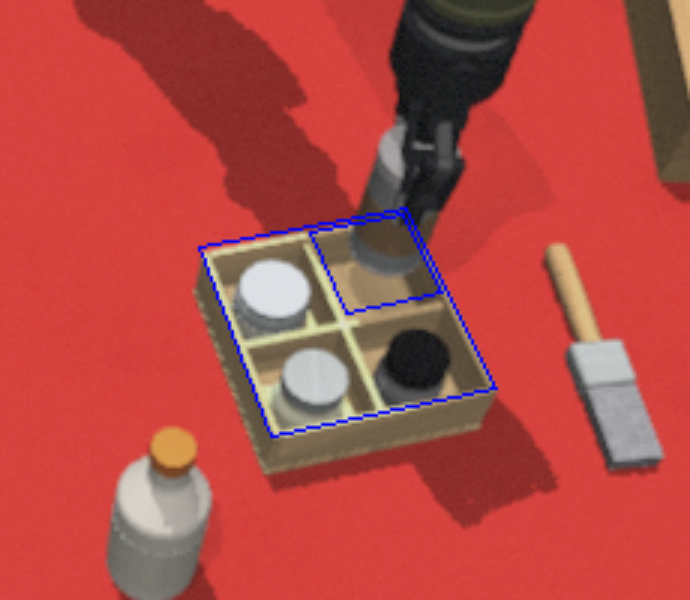

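The overlays fit the crate rim in both views, and the tin hangs over the empty cell. Lowering.

Emit:
play_rows(
  motion=[
    [-0.001, 0.001, -0.015, 0, 0, 0, 0],
    [-0.001, 0.001, -0.03, 0, 0, 0, 0],
    [-0.001, 0.001, -0.045, 0, 0, 0, 0],
    [-0.001, 0.001, -0.06, 0, 0, 0, 0],
    [-0.001, 0.001, -0.068, 0, 0, 0, 0],
    [-0.001, 0.001, -0.072, 0, 0, 0, 0],
    [-0.001, 0.001, -0.074, 0, 0, 0, 0],
    [-0.001, 0.001, -0.074, 0, 0, 0, 0],
    [-0.001, 0.001, -0.074, 0, 0, 0, 0],
  ],
)

```text
time: 20.48
tcp_pos: [0.5023, 0.3053, 0.0729]
orientation: [-180.0, -0.0, 90.0]
wrist_force: [-3.6, -2.1, 6.9]
width: 0.0547
finger_force: 64.9
```

Emit:
play_rows(
  motion=[
    [0, 0, 0, 0, 0, 0, 0.4],
    [0, 0, 0, 0, 0, 0, 1],
    [0, 0, 0, 0, 0, 0, 1],
    [0, 0, 0, 0, 0, 0, 1],
    [0, 0, 0, 0, 0, 0, 1],
    [0, 0, 0.02, 0, 0, 0, 1],
    [0, 0, 0.06, 0, 0, 0, 1],
    [0, 0, 0.11, 0, 0, 0, 1],
    [0, 0, 0.14, 0, 0, 0, 1],
    [0, -0.04, 0.14, 0, 0, 0, 1],
    [0, -0.08, 0.14, 0, 0, 0, 1],
    [0, -0.1, 0.14, 0, 0, 0, 1],
  ],
)

```text
time: 21.98
tcp_pos: [0.5032, 0.2029, 0.2129]
orientation: [179.9, -0.1, 89.8]
wrist_force: [0.0, -0.6, -0.9]
width: 0.0854
finger_force: 0.0
```

```bash
python3 - <<'E'
from h import *
print(arm.observe()["tcp_pos"])
for n in("scene","top"):
    im,d=arm.capture(n); P=cloud(n,d); z=P[...,2]
    m=(np.hypot(P[...,0]-.505,P[...,1]-.305)<.05)&(z>.1)&(z<.13)
    print(n,m.sum(),P[m].mean(0),P[m].max(0)); 
    if n=="scene": cv2.imwrite("pics/s4.png",cv2.resize(im[120:320,160:560],None,fx=2,fy=2)[:,:,::-1])
E
```

```text
[0.50318619 0.20294556 0.21294552]
scene 492 [0.50616706 0.30524343 0.11313772] [0.53195709 0.33361639 0.11952854]<stdin>:6: RuntimeWarning: Mean of empty slice.
  ret = um.true_divide(
Traceback (most recent call last):
ValueError: zero-size array to reduction operation maximum which has no identity
```

View pics/s4.png

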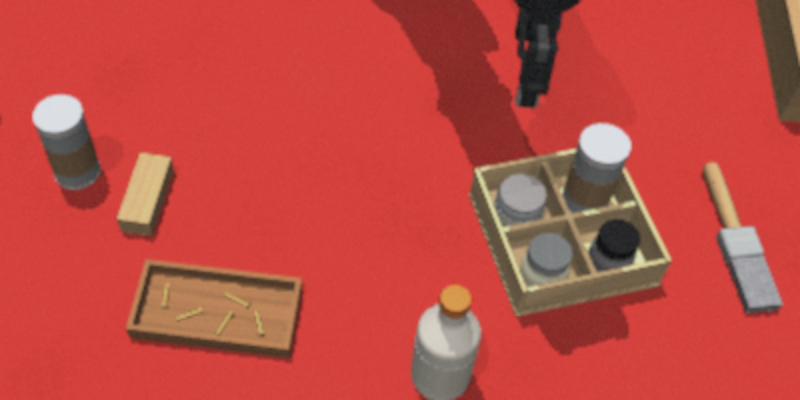

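The lighter tin stands upright in its cell. Next I fetch the heavier one.

Emit:
play_rows(
  motion=[
    [0, -0.03, 0, 0, 0, 0, 1],
    [0, -0.08, 0, 0, 0, 0, 1],
    [0, -0.13, 0, 0, 0, 0, 1],
    [0, -0.18, 0, 0, 0, 0, 1],
    [0, -0.23, 0, 0, 0, 0, 1],
    [0, -0.28, 0, 0, 0, 0, 1],
    [0, -0.33, 0, 0, 0, 0, 1],
    [0, -0.38, 0, 0, 0, 0, 1],
    [0.005, -0.43, 0, 0, 0, 0, 1],
    [0.005, -0.47, 0, 0, 0, 0, 1],
    [0.005, -0.485, 0, 0, 0, 0, 1],
    [0.005, -0.485, 0, 0, 0, 0, 1],
  ],
)

```text
time: 23.58
tcp_pos: [0.5081, -0.2791, 0.2111]
orientation: [-180.0, -0.0, 90.0]
wrist_force: [-0.2, 0.1, 0.0]
width: 0.0854
finger_force: 0.0
```

```bash
python3 lid.py w5
```

```text
[ 0.50812598 -0.2791076   0.21113845] [-0.24006947  0.09963991  0.01619138]
[ 273  236   91   89 6280] [ 0.5077 -0.3063  0.1095] ((0.5074671506881714, -0.30835556983947754), 0.02860666811466217)
```

Emit:
play_rows(
  motion=[
    [0, -0.015, 0, 0, 0, 0, 1],
    [0, -0.028, 0, 0, 0, 0, 1],
    [0, -0.028, -0.04, 0, 0, 0, 1],
    [0, -0.028, -0.08, 0, 0, 0, 1],
    [0, -0.028, -0.12, 0, 0, 0, 1],
    [0, -0.028, -0.14, 0, 0, 0, 1],
    [0, -0.028, -0.147, 0, 0, 0, 1],
    [0, -0.028, -0.147, 0, 0, 0, 1],
    [0, -0.028, -0.147, 0, 0, 0, 0],
    [0, -0.028, -0.147, 0, 0, 0, 0],
    [0, -0.028, -0.147, 0, 0, 0, 0],
    [0, -0.028, -0.147, 0, 0, 0, 0],
  ],
)

```text
time: 25.12
tcp_pos: [0.5077, -0.3082, 0.0657]
orientation: [179.9, 0.0, 90.0]
wrist_force: [-2.2, -0.7, 6.5]
width: 0.0546
finger_force: 62.3
```

Emit:
play_rows(
  motion=[
    [0, 0, 0, 0, 0, 0, 0],
    [0, 0, 0, 0, 0, 0, 0],
    [0, 0, 0.015, 0, 0, 0, 0],
    [0, 0, 0.04, 0, 0, 0, 0],
    [0, 0, 0.07, 0, 0, 0, 0],
    [0, 0, 0.09, 0, 0, 0, 0],
    [0, 0, 0.1, 0, 0, 0, 0],
    [0, 0, 0.1, 0, 0, 0, 0],
    [0, 0, 0.1, 0, 0, 0, 0],
  ],
)

```text
time: 26.25
tcp_pos: [0.5069, -0.3072, 0.1632]
orientation: [-179.9, -0.0, 90.0]
wrist_force: [0.2, 0.3, -7.2]
width: 0.055
finger_force: 65.0
```

Emit:
play_rows(
  motion=[
    [0.01, 0.011, 0.002, 0, 0, 0, 0],
    [0.03, 0.033, 0.002, 0, 0, 0, 0],
    [0.055, 0.06, 0.002, 0, 0, 0, 0],
    [0.08, 0.088, 0.002, 0, 0, 0, 0],
    [0.105, 0.115, 0.002, 0, 0, 0, 0],
    [0.13, 0.143, 0.002, 0, 0, 0, 0],
    [0.155, 0.17, 0.002, 0, 0, 0, 0],
    [0.17, 0.188, 0.002, 0, 0, 0, 0],
    [0.18, 0.197, 0.002, 0, 0, 0, 0],
    [0.18, 0.197, 0.002, 0, 0, 0, 0],
    [0.18, 0.197, 0.002, 0, 0, 0, 0],
    [0.18, 0.197, 0.002, 0, 0, 0, 0],
  ],
)

```text
time: 27.75
tcp_pos: [0.6867, -0.1126, 0.1667]
orientation: [180.0, 0.0, 89.8]
wrist_force: [0.0, -0.2, -6.8]
width: 0.0551
finger_force: 65.1
```

Emit:
play_rows(
  motion=[
    [0, 0, 0, 0, 0, 0, 0],
    [0, 0, 0, 0, 0, 0, 0],
    [0, 0, 0, 0, 0, 0, 0],
    [0, 0, 0, 0, 0, 0, 0],
    [0, 0, 0, 0, 0, 0, 0],
    [0, 0, 0, 0, 0, 0, 0],
  ],
)

```text
time: 28.5
tcp_pos: [0.6875, -0.1107, 0.1663]
orientation: [180.0, 0.0, 90.0]
wrist_force: [-0.2, 0.0, -6.8]
width: 0.055
finger_force: 65.1
```

```bash
python3 - <<'E'
from h import *
s=arm.observe();print(s["tcp_pos"],s["wrist_force"],s["qd"].round(1))
im,d=arm.capture("scene"); cv2.imwrite("pics/s6.png",im[:,:,::-1])
E
```

```text
[ 0.68748657 -0.11071177  0.16633106] [-0.2165162   0.04709745 -6.78324979] [ 0.1  0.   0.   0.   0.  -0.   0. ]
```

View pics/s6.png

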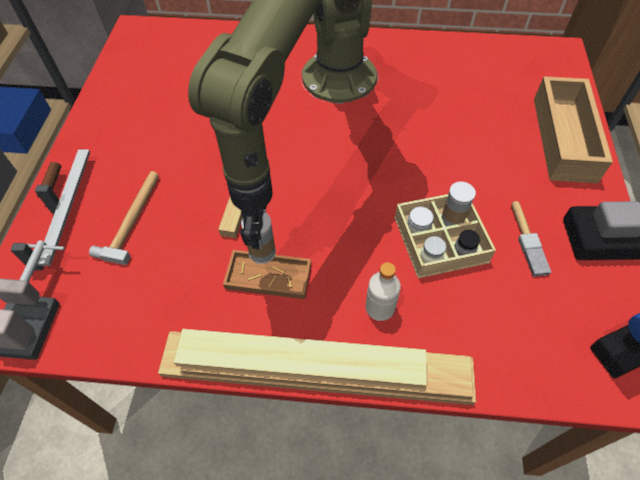

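The heavier tin is held upright over the tray at about (262,250), the lighter one stands in the crate at (458,205), and everything else is where it was.

```bash
python3 -c "
from plant import arm
print(arm.close_job())"
```

```text
the job is handed in; nothing more can be done
None
```

The lighter tin (about 0.31 kg) stands upright and released in the crate's empty cell, the heavier one (about 0.65 kg) is held upright and still about 10 cm above the bench over the middle of the tray, and the job was handed in at about 28.5 s with no verdict returned.

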